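Wind the clock movement and show its balance to the bench camera in a hand mirror

ROBOT

A 7-joint arm with a two-finger parallel gripper is mounted at the origin on the work surface. World frame = base frame: x ahead of the robot, y to its left, z up, the work surface at z = 0. Lengths are in m, angles in rad, forces in N, time in s.
With the tool pointing down it reaches from about 0.4 to 0.85 m from the base axis. Payload 4.5 kg.
Tool frame: the origin (TCP) lies between the finger pads; the fingertips stand 19 mm ahead of it and the grasp point (between the pads) is the TCP (r.tips_ahead is the distance from the TCP to the fingertips, in m); z points along the fingers, y is the line along which they close (so a half turn about z gives the same grasp; the last joint's range is limited). The gripper opens to 88 mm and grips with 3 to 60 N. Pads are 18 mm wide; open, the fingers measure 123 mm over their backs; the gripper's body (75 mm by 187 mm) begins 45 mm behind the grasp point.
Start: joints at [-1.184, 0.689, -0.195, 1.565, 0.157, 0.902, -0.215], TCP at [0.216, 0.587, 0.258] pointing down, gripper open.
Joint ranges: [-3.01, 3.01], [-0.46, 2.08], [-1.47, 1.51], [0.13, 2.56], [-1, 4.14], [0.04, 2.09], [-2.66, 2.66]. Speed limits (rad/s): [2.57, 2.57, 3.14, 3.14, 3.14, 3.14, 3.14].

INTERFACE

Orientations are given as a unit quaternion [x, y, z, w].
In Python, from plant import r, cams, models gives the robot as it stands. The module is installed in compiled form; this text tells all that it offers.
- The arm moves only by the tool jog_arm, never from a script. Its arguments are lists of equal length, an entry for each row: "turn": the turn, a rotation vector about the tool's x, y, z in rad, a list of three; "translation": the shift along the tool's x, y, z in m, a list of three; "grip": the closure, from 0 (fully open) to 1 (shut). In form: {"turn": [[ax, ay, az], ...], "translation": [[tx, ty, tz], ...], "grip": [grip, ...]}. A call has 1 to 20 rows; each row is the pose to reach, as a shift and turn from the pose commanded when the call began, along the tool's axes at that moment; what a row does not reach only later rows make up. A row lasts 1/8 s, in which the tool goes at most 62.5 mm and 10.7 degrees, less where a joint would pass 70% of its speed; a pose out of reach is approached as far as the arm can. A call with a gripper value outside its range is refused whole. The fingers move at their own pace and stop on an object; "force" is the grip in N (left out, the last holds). Time passes only in rows, so rows that repeat a pose let the fingers close. It gives the time, the measured TCP pose, the force, the opening and the grip force at its end, in the units of the state.
- r.get_state(): the state, without advancing time (a new reading comes with each control period).
- cams.snapshot(name): name is "scene" or "top" or "wrist"; returns the picture (384x512x3 uint8, red, green, blue); there is no depth.
- cams.camera_params(name): a dict with "fx", "fy", "cx", "cy" (pixels), "eye" and "orientation" of the camera in the world. Camera axes: x right, y up, looking along -z (the intrinsics and any distortion apply to the point x, -y, -z); pixel columns grow to the right and rows downward; lengths in m; the calibration is good to about 2 mm. A picture is of the moment at which its call begins: read the wrist's pose just before it. camera_params takes no time and is no camera call; for the wrist camera it gives the pose at the moment of the call.
- r.finish_job(): hands the job in; it is judged then, once.
Trained networks look in the newest picture that a camera, given by its name, has taken for a name from the list of things; names that differ only in an ending like _2 or _b are one class to them, and where a whole thing is asked for, a point or a joint stands for the part that bears it (a point fixed in the world has none). Each returns a list of dicts, best first, with "p" (0 to 1); they miss things now and then, are a little off and sometimes report something else, mostly with a low value. They report only what shows in the picture. A call takes as long as a camera call.
- models.find_in(camera, name): "position" ([x, y, z] in m, in world coordinates, good to about 4 mm: the middle of the surface that is visible of it).
- models.masks_of(camera, name): "pixels" (384x512 bool, what is visible of it).
- models.place_of(camera, name): "position" ([x, y, z] in m, in world coordinates, good to about 4 mm: a listed point, or the origin of a listed thing).
The state is a dict: "clock": time; "q": joint angles; "qd": joint speeds; "joint_torque": joint torques, N m; "tool_pos": TCP position; "eef_rot": TCP orientation; "contact_force": force on the tool from outside, world axes, zero at the start; "moment": the same for the moment, N m; "opening": opening from 0.0 (shut) to 1.0 (fully open); "finger_force": force on a finger pad.
Only numpy, scipy, OpenCV 4.12 (cv2) and the standard library are available. Lean on these libraries where they do the work, as an engineer would, in place of code of your own. Each camera call takes 0.05 s, during which the arm holds its last target. There are 200 camera calls.

TASK

Wind the clock movement on its legs fully, turning its key clockwise in as many bites as it takes until it comes to its stop. Then pick up the inspection mirror and hold it in the gap under the movement, at the point the bench camera is focused on, angled so that the camera sees the whole balance wheel (on the movement's underside) in the middle of the glass. Finish still holding the mirror steady in the air at that angle, touching neither movement nor camera with it, and leave the other things on the bench where they are.

Things in the scene. Friction and masses are not known exactly. Their poses are not given: they have to be found in the camera images.
- stand: Clock movement, dial side up: two brass plates 130 x 110 mm (z 125-128, 160-163 mm), level on four 9 mm steel legs at x +-58, y +-49 mm, over a dark base 150 x 130 x 10 mm; legs end 169 mm up. Fixed; place and yaw vary. Origin: base centre, on the bench; x along its 150 mm side, away from the robot; y left. Gap under it open on all sides; lowest part: balance, z 105, and its bracket.
- key_grip (a point): Grip centre of the steel winding key standing upright on the movement at x -28, y -18 mm of the stand, 201 mm above the bench. The grip is a flat double wing: 42 mm wide along this point's x axis (turns with the key), 9 mm thick along y, 22 mm high (190 to 212 mm up), on a round stem 11 mm thick. Nothing else on the movement is higher than 176 mm.
- key (a joint): Winding in rad, growing clockwise seen from above: 0 run down, 6.283 fully wound (hard stop). Starts 2.3 to 3.6 rad short of the stop. The key's yaw in the stand frame is minus this value, so at the stop the wing lies along the stand's x axis. Turning takes 0.06 to 0.09 N m; it stays where it is left. Within 0.18 rad of the stop counts as fully wound.
- mirror: Inspection mirror, loose, 70 to 120 g, 233 mm long, face up by the screwdriver (they may swap places). x runs along the handle to the head, z out of the glass; origin on its underside plane. Black ribbed handle 14 mm square, x -70 to +30 mm, centre line z 7; steel stem 6 to 9 mm thick; round steel head 50 mm across, 8 mm thick, centred at x 130, rigid on the stem. Centre of mass near x +13 mm.
- glass (a point): Centre of the mirror's reflecting face (glass 46 mm across), at x = 130, z = 8.5 mm of the mirror; same axes as the mirror, z straight out of the glass.
- handle_end (a point): Butt end of the mirror's handle, at x = -78, z = 7 mm of the mirror.
- camera: Bench camera: grey housing 44 x 44 x 60 mm, black lens barrel 33 mm thick, on a steel post (257 mm high, base plate 110 x 90 mm) left (+y) of the movement. Fixed. Its origin is the stand's origin; it stands towards its own +y axis, looking back and down at 36 degrees below level. From start to start it is swung about the stand's z by +0.08 to -0.42 rad (negative: away from the robot).
- lens (a point): Centre of the camera's front lens, 162 mm from the origin along the camera's +y and 173 mm above the bench. The line of sight runs from here to the focus point.
- focus (a point): The point the camera is aimed and focused on, the middle of its picture, in the air under the balance: 200 mm from the lens, 55 mm above the bench, straight above the stand's origin, 58 mm straight below the balance.
- balance (a point): Centre of the brass balance wheel (27 mm across, level) on the movement's underside, at the stand's x = 0, y = 0, 113 mm above the bench. It is what the camera must see in the mirror.
- aim (a point): Point in the air on the line from balance to lens: a mirror centred on the focus point whose normal (glass z) passes through it throws the image of the balance into the lens. 36 mm from the stand's middle towards the lens in plan, 126 mm above the bench: the glass then leans 27 degrees from level towards the camera.
- screwdriver: Bystander: screwdriver 200 mm long, lying near the mirror.
- oil_bottle: Bystander: small white oil bottle, 34 mm across, 75 mm high.
- polish_jar: Bystander: amber jar with a steel lid, 56 mm across, 55 mm high.
- tin: Bystander: flat steel tin, 70 mm across, 30 mm high.
- brush: Bystander: brush 190 mm long, lying down.
- barrel: Bystander: spare brass spring barrel with a toothed rim, 51 mm across, 32 mm high.

How it is judged:
By the outcome, as a careful person would: the job done as asked, in the order asked, and still so for the second after the job is handed in, while the arm keeps its last pose, push and grip.
It also fails if it takes over 64 s, if anything falls off the work surface, if the arm or the gripper's body presses on something with over 40 N, if the wrist force passes 120 N, or if a joint passes its speed limit or range.

## Working session

There is one attempt and no reset: what is moved stays moved. The work goes in short steps, Python scripts to look and compute and a tool call to move; the robot and the scene stay as the last step left them, time stands still between calls to the robot, and variables do not carry over. Pictures are saved under pics/ and viewed, at most 10 in all, crops included, and the job is handed in when it is done.

Besides the shell and the picture viewer there is one more tool, called after ">>>" as name(argument=value, ...) on one line, values as JSON. jog_arm: Moves the arm, as the interface text tells. Its arguments: {"type":"object","properties":{"turn":{"type":"array"},"translation":{"type":"array"},"grip":{"type":"array"},"force":{"type":"number"}},"required":["turn","translation","grip"]}

```bash
mkdir -p pics; cat > h.py <<'E'
import numpy as np, cv2
from scipy.spatial.transform import Rotation as R
from plant import r, cams, models
def pose():
    s=r.get_state(); return np.array(s["tool_pos"]), R.from_quat(s["eef_rot"]), s
def save(cam,name):
    im=cams.snapshot(cam); cv2.imwrite(f"pics/{name}.png",im[:,:,::-1]); return im
def proj(cam,P):
    c=cams.camera_params(cam); p=R.from_quat(c["orientation"]).inv().apply(np.atleast_2d(P)-np.array(c["eye"]))
    return np.c_[c["cx"]+c["fx"]*p[:,0]/-p[:,2], c["cy"]+c["fy"]*-p[:,1]/-p[:,2]]
def ray(cam,uv):
    c=cams.camera_params(cam); uv=np.atleast_2d(uv).astype(float)
    d=np.c_[(uv[:,0]-c["cx"])/c["fx"],-(uv[:,1]-c["cy"])/c["fy"],-np.ones(len(uv))]
    return np.array(c["eye"]),R.from_quat(c["orientation"]).apply(d)
def atz(cam,uv,z):
    e,d=ray(cam,uv); return e+d*((z-e[2])/d[:,2])[:,None]
E
cat > a.py <<'E'
from h import *
np.set_printoptions(precision=4,suppress=True)
print({k:(v if not hasattr(v,'__len__') else np.round(v,3)) for k,v in cams.camera_params("top").items()})
for c in ["top","scene"]:
    save(c,c+"0")
    for n in ["stand","key_grip","mirror","glass","handle_end","lens","focus","balance","camera","aim","screwdriver","oil_bottle","polish_jar","tin","brush","barrel"]:
        l=models.place_of(c,n)
        print(c,n,[(np.round(x["position"],3).tolist(),round(x["p"],2)) for x in l[:2]])
a=cv2.imread("pics/top0.png");b=cv2.imread("pics/scene0.png")
E
python3 a.py
```

```text
{'fx': 371.5218157224241, 'fy': 371.5218157224241, 'cx': 260.73704153112874, 'cy': 196.4993072107241, 'eye': array([ 0.438, -0.061,  1.129]), 'orientation': array([ 0.035, -0.057, -0.705,  0.706])}
top stand [([0.671, 0.07, 0.003], 0.75)]
top key_grip [([0.636, 0.056, 0.203], 0.55)]
top mirror [([0.484, -0.204, -0.001], 0.74), ([0.796, -0.128, 0.001], 0.67)]
top glass [([0.61, -0.24, 0.005], 0.73)]
top handle_end [([0.409, -0.18, 0.007], 0.85), ([0.796, -0.126, -0.0], 0.53)]
top lens [([0.74, 0.217, 0.174], 0.83)]
top focus []
top balance []
top camera [([0.671, 0.067, 0.002], 0.24)]
top aim []
top screwdriver [([0.501, -0.362, 0.0], 0.85)]
top oil_bottle [([0.792, -0.128, 0.001], 0.46), ([0.642, 0.054, 0.204], 0.39)]
top polish_jar [([0.385, 0.326, -0.001], 0.89)]
top tin [([0.743, -0.253, -0.001], 0.97)]
top brush [([0.475, -0.464, -0.003], 0.73)]
top barrel [([0.728, -0.151, 0.001], 0.53)]
scene stand [([0.671, 0.064, -0.001], 0.71)]
scene key_grip [([0.641, 0.054, 0.197], 0.57)]
scene mirror [([0.49, -0.204, -0.003], 0.81)]
scene glass [([0.613, -0.234, 0.011], 0.67)]
scene handle_end [([0.406, -0.186, 0.006], 0.77), ([0.662, 0.068, 0.114], 0.29)]
scene lens [([0.737, 0.218, 0.172], 0.58)]
scene focus []
scene balance [([0.668, 0.068, 0.114], 0.76)]
scene camera []
scene aim []
scene screwdriver [([0.503, -0.366, 0.004], 0.47)]
scene oil_bottle [([0.798, -0.124, -0.003], 0.63), ([0.502, -0.366, 0.002], 0.38)]
scene polish_jar [([0.39, 0.32, -0.001], 0.59)]
scene tin [([0.747, -0.254, -0.002], 0.59)]
scene brush [([0.475, -0.461, 0.003], 0.57), ([0.667, 0.064, -0.002], 0.44)]
scene barrel [([0.736, -0.154, -0.0], 0.58)]
```

```bash
python3 - <<'E'
import cv2
a=cv2.imread("pics/top0.png");cv2.imwrite("pics/top0b.png",cv2.resize(a,(800,600),interpolation=cv2.INTER_CUBIC))
b=cv2.imread("pics/scene0.png");cv2.imwrite("pics/scene0b.png",cv2.resize(b,(800,600),interpolation=cv2.INTER_CUBIC))
E
```

```text
(no output)
```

View pics/top0b.png

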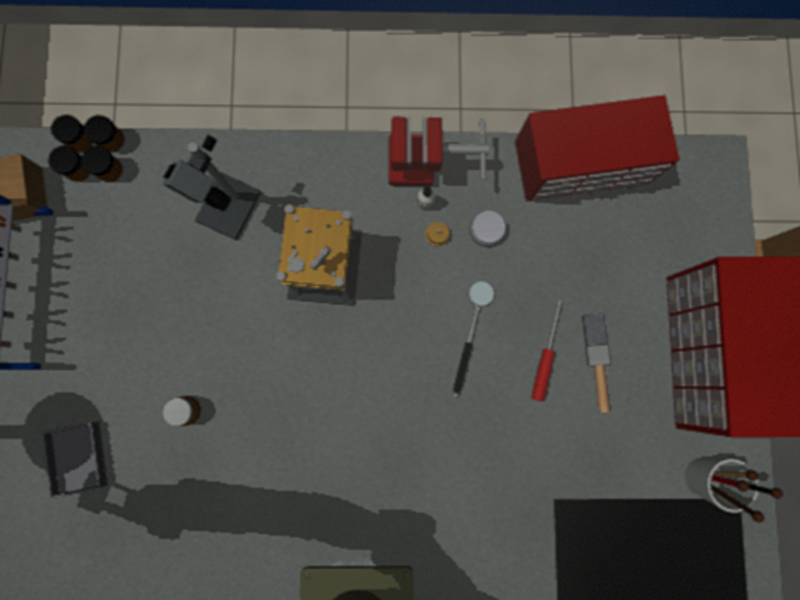

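View pics/scene0b.png

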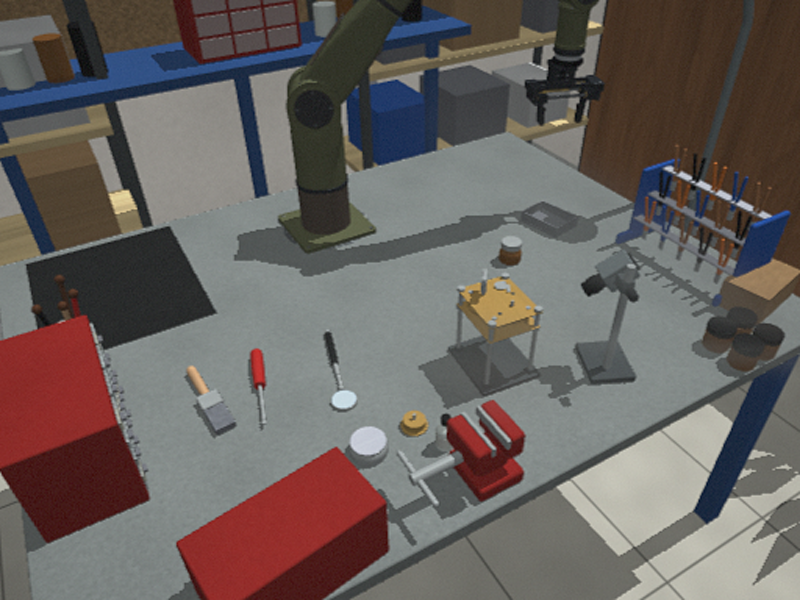

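The top view shows the movement at about (316,246) with its key wing from about (312,268) to (328,248). The mirror lies from (458,392) to its head at (482,293), and the camera head is near (190,175). The scene view agrees with this layout.

```bash
cat > b.py <<'E'
from h import *
np.set_printoptions(precision=4,suppress=True)
cams.snapshot("top")
px=np.array([[289,210],[346,215],[281,276],[339,282]])*.64
P=atz("top",px,.169);print(P, P.mean(0))
for v in [P[0]-P[2],P[1]-P[3]]: print(np.arctan2(v[1],v[0]))
for v in [P[0]-P[1],P[2]-P[3]]: print(np.arctan2(-v[0],v[1]))
k=atz("top",np.array([[312,268],[328,248]])*.64,.212);print(k)
v=k[1]-k[0];print("key yaw",np.arctan2(v[1],v[0]))
p,Ro,s=pose();print(p,Ro.as_matrix(),s["opening"],s["q"])
print(cams.camera_params("wrist"))
for n in ["key_grip","mirror"]:
    for m in models.masks_of("top",n)[:2]:
        q=m["pixels"];ys,xs=np.nonzero(q);print(n,m["p"],len(xs),xs.mean(),ys.mean(),np.linalg.eigh(np.cov(xs,ys)))
E
python3 b.py
```

```text
[[0.7302 0.1102 0.169 ]
 [0.7222 0.0137 0.169 ]
 [0.6165 0.1206 0.169 ]
 [0.6067 0.0239 0.169 ]] [0.6689 0.0671 0.169 ]
-0.09142571022835595
-0.08846879988903958
-0.08265515611342475
-0.1007963139399622
[[0.6217 0.0635 0.212 ]
 [0.6546 0.0386 0.212 ]]
key yaw -0.649723643922133
[0.2159 0.5865 0.2577] [[-0.9384  0.3455 -0.    ]
 [ 0.3455  0.9384  0.0001]
 [ 0.      0.0001 -1.    ]] 0.999441834600848 [-1.1842  0.6891 -0.1946  1.5653  0.1573  0.9025 -0.2151]
{'fx': 335.2589793595343, 'fy': 335.2589793595343, 'cx': 249.55822582755067, 'cy': 193.97648088866174, 'eye': array([0.1543, 0.6095, 0.3845]), 'orientation': array([-0.1061, -0.0744,  0.5672,  0.8133])}
key_grip 0.54 106 204.66981132075472 164.66981132075472 EighResult(eigenvalues=array([ 3.3115, 23.3445]), eigenvectors=array([[-0.7855, -0.6189],
       [-0.6189,  0.7855]]))
mirror 0.74 438 302.0159817351598 209.1826484018265 EighResult(eigenvalues=array([  8.0636, 565.3833]), eigenvectors=array([[-0.9671, -0.2542],
       [-0.2542,  0.9671]]))
mirror 0.59 1895 135.38997361477573 122.31292875989446 EighResult(eigenvalues=array([104.1646, 289.7637]), eigenvectors=array([[-0.7163,  0.6978],
       [ 0.6978,  0.7163]]))
```

>>> jog_arm(turn=[[0,0,0.3],[0,0,0.3],[0,0,0.3],[0,0,0.3],[0,0,0.3],[0,0,0.3],[0,0,0.3],[0,0,0.3],[0,0,0.3],[0,0,0.3],[0,0,0.3],[0,0,0.3],[0,0,0.3],[0,0,0.3],[0,0,0.3]], translation=[[-0.582,-0.356,-0.05],[-0.582,-0.356,-0.05],[-0.582,-0.356,-0.05],[-0.582,-0.356,-0.05],[-0.582,-0.356,-0.05],[-0.582,-0.356,-0.05],[-0.582,-0.356,-0.05],[-0.582,-0.356,-0.05],[-0.582,-0.356,-0.05],[-0.582,-0.356,-0.05],[-0.582,-0.356,-0.05],[-0.582,-0.356,-0.05],[-0.582,-0.356,-0.05],[-0.582,-0.356,-0.05],[-0.582,-0.356,-0.05]], grip=[0,0,0,0,0,0,0,0,0,0,0,0,0,0,0])

```text
clock: 3.72
tool_pos: [0.6385, 0.053, 0.3078]
eef_rot: [0.319, 0.948, 0.0, -0.0]
contact_force: [-0.1, -0.7, -0.4]
opening: 1.004
finger_force: 0.0
```

```bash
cat > c.py <<'E'
from h import *
np.set_printoptions(precision=4,suppress=True)
p,Ro,s=pose();print(s["clock"],p,Ro.as_matrix()[:,0],np.array(s["q"]))
save("wrist","w1")
for n in ["key_grip","stand"]: print(n,[(np.round(x["position"],4),x["p"]) for x in models.place_of("wrist",n)[:2]])
for m in models.masks_of("wrist","key_grip")[:1]:
    q=m["pixels"];ys,xs=np.nonzero(q);print(m["p"],len(xs),xs.mean(),ys.mean())
    c=cv2.minAreaRect(np.c_[xs,ys].astype(np.float32));b=cv2.boxPoints(c);print(b, atz("wrist",b,.212))
print(proj("wrist",p))
a=cv2.imread("pics/w1.png");cv2.imwrite("pics/w1b.png",cv2.resize(a,(800,600),interpolation=cv2.INTER_CUBIC))
E
python3 c.py
```

```text
3.725 [0.6385 0.053  0.3078] [-0.7959  0.6054  0.0006] [-0.0681  0.6592 -0.161   1.4521  0.1134  1.0396  0.667 ]
key_grip [(array([0.6432, 0.0575, 0.2022]), 0.64)]
stand []
0.75 812 251.24137931034483 197.95443349753694
[[242.4505 228.738 ]
 [244.861  168.4745]
 [259.278  169.0511]
 [256.8674 229.3147]] [[0.651  0.0368 0.212 ]
 [0.6178 0.0645 0.212 ]
 [0.624  0.0719 0.212 ]
 [0.6576 0.0446 0.212 ]]
[[250.341  266.4173]]
```

View pics/w1b.png

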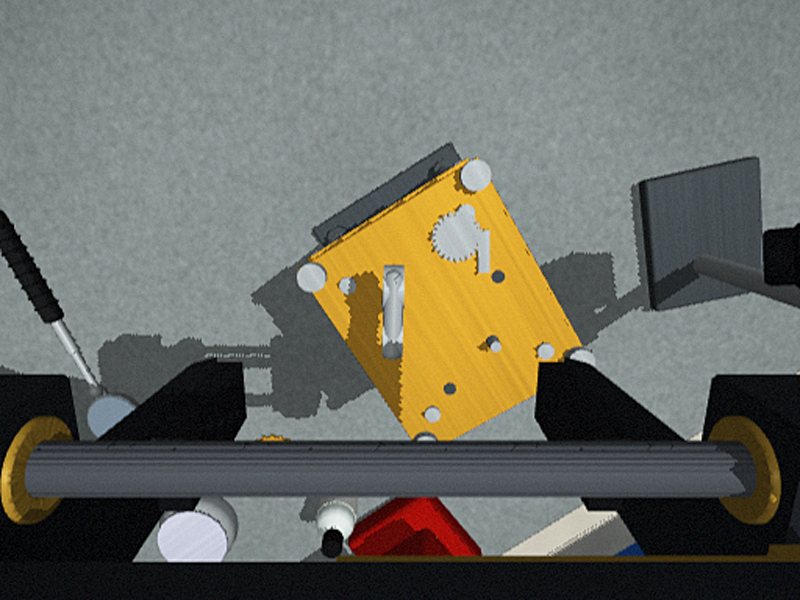

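The wrist view shows the key wing at about (393,310), nearly parallel to tool x. The four leg tops are at (312,277), (476,175), (580,358) and (426,440).

```bash
python3 - <<'E'
from h import *
np.set_printoptions(precision=4,suppress=True)
L=atz("wrist",np.array([[312,277],[476,175],[580,358],[426,440]])*.64,.169)
print(L,L.mean(0))
# order: near-right, near-left, far-left, far-right
M=np.array([[-58,-49],[-58,49],[58,49],[58,-49]])/1e3
for k in (L,L[:2]): pass
A=M-M.mean(0);B=L[:,:2]-L.mean(0)[:2]
yaw=np.arctan2((A[:,0]*B[:,1]-A[:,1]*B[:,0]).sum(),(A*B).sum());print("yaw",yaw)
c,s=np.cos(yaw),np.sin(yaw);Rm=np.array([[c,-s],[s,c]])
print("resid",B-A@Rm.T, "key",L.mean(0)[:2]+Rm@[-.028,-.018])
# wing top ends
print(atz("wrist",np.array([[395,268],[392,353]])*.64,.212))
E
```

```text
[[0.6074 0.0257 0.169 ]
 [0.6168 0.1226 0.169 ]
 [0.7296 0.1122 0.169 ]
 [0.7188 0.017  0.169 ]] [0.6682 0.0694 0.169 ]
yaw -0.09346337883380437
resid [[ 0.0015 -0.0003]
 [ 0.0018 -0.001 ]
 [-0.0008 -0.0005]
 [-0.0025  0.0018]] key [0.6386 0.0541]
[[0.6227 0.0674 0.212 ]
 [0.653  0.0428 0.212 ]]
```

>>> jog_arm(turn=[[0,0,0.03],[0,0,0.03],[0,0,0.03],[0,0,0.03],[0,0,0.03],[0,0,0.03],[0,0,0.03],[0,0,0.03],[0,0,0.03],[0,0,0.03],[0,0,0.03],[0,0,0.03]], translation=[[0,0,0.05],[0,0,0.09],[0,0,0.105],[0,0,0.105],[0,0,0.105],[0,0,0.105],[0,0,0.105],[0,0,0.105],[0,0,0.105],[0,0,0.105],[0,0,0.105],[0,0,0.105]], grip=[0,0,0.3,0.6,1,1,1,1,1,1,1,1], force=25)

```text
clock: 5.42
tool_pos: [0.6402, 0.0529, 0.2029]
eef_rot: [0.334, 0.942, 0.001, 0.001]
contact_force: [4.2, 4.1, -2.8]
opening: 0.11
finger_force: 25.0
```

>>> jog_arm(turn=[[0,0,0.1],[0,0,0.28],[0,0,0.46],[0,0,0.64],[0,0,0.82],[0,0,1.0],[0,0,1.18],[0,0,1.36],[0,0,1.54],[0,0,1.72],[0,0,1.9],[0,0,2.08],[0,0,2.26],[0,0,2.4],[0,0,2.48],[0,0,2.54],[0,0,2.57],[0,0,2.57]], translation=[[0,0.001,0],[0,0.001,0],[0,0.001,0],[0,0.001,0],[0,0.001,0],[0,0.001,0],[0,0.001,0],[0,0.001,0],[0,0.001,0],[0,0.001,0],[0,0.001,0],[0,0.001,0],[0,0.001,0],[0,0.001,0],[0,0.001,0],[0,0.001,0],[0,0.001,0],[0,0.001,0]], grip=[1,1,1,1,1,1,1,1,1,1,1,1,1,1,1,1,1,1])

```text
clock: 7.68
tool_pos: [0.6385, 0.0536, 0.2027]
eef_rot: [0.998, -0.055, -0.002, -0.001]
contact_force: [-3.9, 4.2, 5.3]
opening: 0.112
finger_force: 25.0
```

```bash
python3 - <<'E'
from h import *
p,Ro,s=pose();x=Ro.as_matrix()[:,0];print(p,np.arctan2(x[1],x[0]),s["q"],s["moment"],s["contact_force"],s["opening"])
E
```

```text
[0.63849553 0.05364648 0.20273935] -0.11004665021878295 [-0.45621069  0.85241209  0.59392744  1.58908959 -0.57928845  0.88538671
 -1.32490718] [ 0.91879738  0.84632948 -0.00392749] [-3.87284914  4.15416327  5.25977233] 0.11168397174277767
```

>>> jog_arm(turn=[[0,0,0.05],[0,0,0.1],[0,0,0.1],[0,0,0.1]], translation=[[0,0,0],[0,0,0],[0,0,0],[0,0,0]], grip=[1,1,1,1])

```text
clock: 8.18
tool_pos: [0.6385, 0.0537, 0.2027]
eef_rot: [0.995, -0.104, -0.002, -0.001]
contact_force: [-4.0, 3.5, 3.6]
opening: 0.112
finger_force: 25.8
```

```bash
python3 - <<'E'
from h import *
p,Ro,s=pose();x=Ro.as_matrix()[:,0];print(p,np.arctan2(x[1],x[0]),s["moment"],s["contact_force"],s["opening"])
E
```

```text
[0.63854161 0.05366019 0.20272236] -0.2087701568301544 [0.98245462 0.88842686 0.34467898] [-4.02310949  3.51352728  3.58533793] 0.11244834379117566
```

>>> jog_arm(turn=[[0,0,0.05],[0,0,0.05],[0,0,0.05],[0,0,0.05],[0,0,0.05],[0,0,0.05],[0,0,0.05]], translation=[[0,0,0],[0,0,0],[0,0,0],[0,0,0],[0,0,-0.05],[0,0,-0.1],[0,0,-0.1]], grip=[0.5,0,0,0,0,0,0])

```text
clock: 9.05
tool_pos: [0.642, 0.051, 0.3071]
eef_rot: [0.991, -0.13, 0.004, -0.0]
contact_force: [-0.6, 0.3, -0.8]
opening: 0.884
finger_force: 0.0
```

```bash
cat > d.py <<'E'
from h import *
np.set_printoptions(precision=4,suppress=True)
p,Ro,s=pose();x=Ro.as_matrix()[:,0];print(s["clock"],p,np.arctan2(x[1],x[0]),np.array(s["q"]),s["opening"])
save("wrist","w2")
for m in models.masks_of("wrist","key_grip")[:1]:
    q=m["pixels"];ys,xs=np.nonzero(q);print(m["p"],len(xs))
    b=cv2.boxPoints(cv2.minAreaRect(np.c_[xs,ys].astype(np.float32)));P=atz("wrist",b,.212);print(P)
    for i in range(4):
        v=P[(i+1)%4]-P[i];print(np.linalg.norm(v),np.arctan2(v[1],v[0]))
a=cv2.imread("pics/w2.png");cv2.imwrite("pics/w2b.png",cv2.resize(a,(800,600),interpolation=cv2.INTER_CUBIC))
E
python3 d.py
```

```text
9.05 [0.642  0.051  0.3071] -0.2611927549939602 [-0.5057  0.7574  0.7174  1.477  -0.5319  1.0985 -1.5155] 0.8836098574431246
0.74 825
[[0.6618 0.0572 0.212 ]
 [0.6611 0.0465 0.212 ]
 [0.619  0.0496 0.212 ]
 [0.6197 0.0609 0.212 ]]
0.010788233265668043 -1.6382537890323565
0.0421726290196366 3.0677530773206447
0.01130895970039431 1.5129677785739677
0.04228802914291305 -0.08612460609384569
```

View pics/w2b.png

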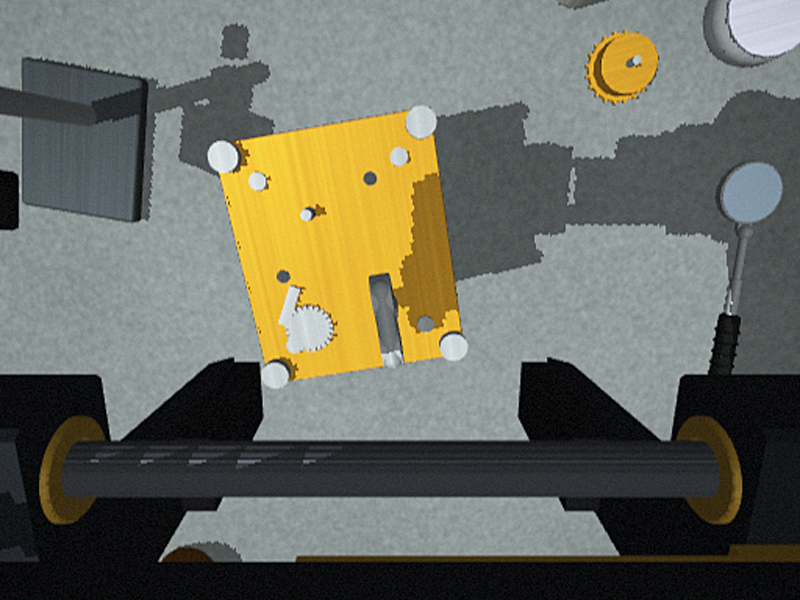

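The wrist view shows the wing from (380,277) to (392,360), parallel to the plate's side edges. The yaw is about -0.08 against the stand's -0.09, so the key is at its stop.

>>> jog_arm(turn=[[0,0,-0.18],[0,0,-0.36],[0,0,-0.54],[0,0,-0.72],[0,0,-0.9],[0,0,-1.08],[0,0,-1.26],[0,0,-1.44],[0,0,-1.62],[0,0,-1.8],[0,0,-1.98],[0,0,-2.16],[0,0,-2.34],[0,0,-2.52],[0,0,-2.7],[0,0,-2.88],[0,0,-3.0],[0,0,-3.09],[0,0,-3.09],[0,0,-3.09]], translation=[[-0.01,0.02,0],[-0.02,0.06,0],[-0.03,0.1,0],[-0.045,0.14,0],[-0.06,0.18,0],[-0.075,0.22,0],[-0.09,0.25,0.01],[-0.1,0.286,0.03],[-0.1,0.286,0.05],[-0.1,0.286,0.05],[-0.1,0.286,0.05],[-0.1,0.286,0.05],[-0.1,0.286,0.05],[-0.1,0.286,0.05],[-0.1,0.286,0.05],[-0.1,0.286,0.05],[-0.1,0.286,0.05],[-0.1,0.286,0.05],[-0.1,0.286,0.05],[-0.1,0.286,0.05]], grip=[0,0,0,0,0,0,0,0,0,0,0,0,0,0,0,0,0,0,0,0])

```text
clock: 11.65
tool_pos: [0.4688, -0.1981, 0.252]
eef_rot: [0.156, 0.988, 0.0, -0.001]
contact_force: [0.0, -0.5, 0.2]
opening: 0.998
finger_force: 0.0
```

```bash
cat > e.py <<'E'
from h import *
np.set_printoptions(precision=4,suppress=True)
p,Ro,s=pose();M=Ro.as_matrix();x=M[:,0];print(s["clock"],p,M,np.arctan2(x[1],x[0]),np.array(s["q"]),s["opening"])
save("wrist","w3")
for n in ["mirror","glass","handle_end"]: print(n,[(np.round(x["position"],4),round(x["p"],2)) for x in models.place_of("wrist",n)[:2]])
for m in models.masks_of("wrist","mirror")[:1]:
    q=m["pixels"];ys,xs=np.nonzero(q);P=atz("wrist",np.c_[xs,ys],.01)[:,:2];print(m["p"],len(xs))
    d=np.linalg.svd(P-P.mean(0),full_matrices=False)[2][0];print(P.mean(0),d,np.arctan2(d[1],d[0]))
    t=(P-P.mean(0))@d;print(t.min(),t.max())
a=cv2.imread("pics/w3.png");cv2.imwrite("pics/w3b.png",cv2.resize(a,(800,600),interpolation=cv2.INTER_CUBIC))
E
python3 e.py
```

```text
11.65 [ 0.4688 -0.1981  0.252 ] [[-0.9511  0.3088 -0.0014]
 [ 0.3088  0.9511  0.0009]
 [ 0.0016  0.0004 -1.    ]] 2.827626566277373 [ 0.474   0.5529 -0.258   1.9143  0.2083  0.7017  1.3497] 0.9978450182375249
mirror [(array([ 0.4862, -0.2046,  0.0016]), 0.65)]
glass [(array([ 0.6092, -0.2382,  0.0073]), 0.82), (array([ 0.4886, -0.2065,  0.0001]), 0.3)]
handle_end [(array([ 0.4114, -0.1852,  0.0083]), 0.61)]
0.87 2127
[ 0.5108 -0.2103] [ 0.9664 -0.2569] -0.25978961622019847
-0.10184784017095325 0.09950691965954984
```

View pics/w3b.png

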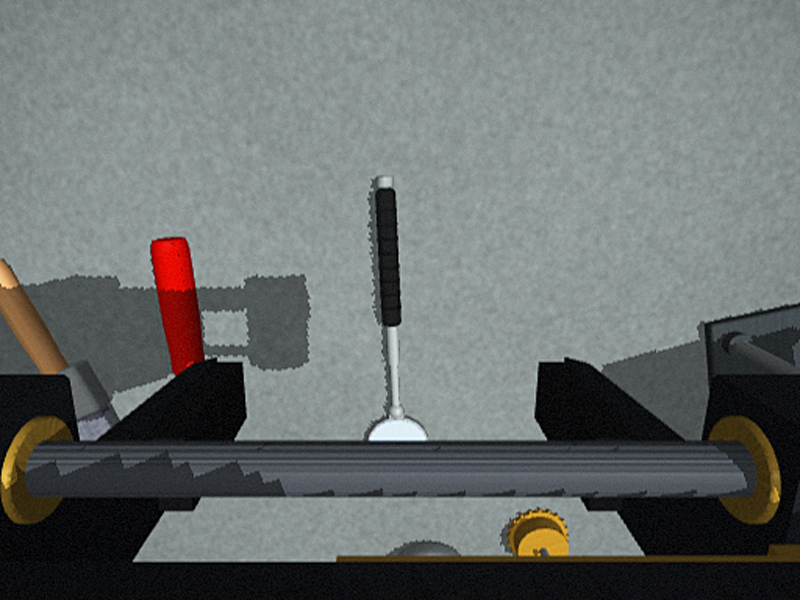

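The wrist view shows the handle from its butt at (385,178) to the stem junction at (391,326), with the head partly hidden near (398,430).

```bash
python3 - <<'E'
from h import *
np.set_printoptions(precision=4,suppress=True)
p,Ro,s=pose();M=Ro.as_matrix()
B,J,N=atz("wrist",np.array([[385,180],[391,326],[397,415]])*.64,.012)
print(B,J,N)
for a in (J,N): v=a-B;print(np.linalg.norm(v),np.arctan2(v[1],v[0]))
d=(N-B)/np.linalg.norm(N-B); d=d/np.linalg.norm(d)
O=J-.030*d; O2=B+.078*d; print(O,O2)
G=(O+O2)/2-.015*d; G[2]=.021
print("grip",G,"delta tool",M.T@(G-p), "turn cw needed", 2.8276-(np.arctan2(d[1],d[0])+np.pi))
E
```

```text
[ 0.416 -0.184  0.012] [ 0.5166 -0.2122  0.012 ] [ 0.5863 -0.2299  0.012 ]
0.10449449438827355 -0.2733025289963602
0.1763304817907646 -0.2630881926494046
[ 0.4877 -0.2044  0.012 ] [ 0.4913 -0.2043  0.012 ]
grip [ 0.475  -0.2005  0.021 ] delta tool [-0.0062 -0.0004  0.2316] turn cw needed -0.050904460940388585
```

>>> jog_arm(turn=[[0,0,-0.05],[0,0,-0.05],[0,0,-0.05],[0,0,-0.05],[0,0,-0.05],[0,0,-0.05],[0,0,-0.05],[0,0,-0.05],[0,0,-0.05],[0,0,-0.05],[0,0,-0.05],[0,0,-0.05],[0,0,-0.05],[0,0,-0.05],[0,0,-0.05]], translation=[[-0.006,0,0.05],[-0.006,0,0.1],[-0.006,0,0.15],[-0.006,0,0.19],[-0.006,0,0.215],[-0.006,0,0.225],[-0.006,0,0.23],[-0.006,0,0.23],[-0.006,0,0.23],[-0.006,0,0.23],[-0.006,0,0.23],[-0.006,0,0.23],[-0.006,0,0.23],[-0.006,0,0.23],[-0.006,0,0.23]], grip=[0,0,0,0,0,0,0,0.4,0.7,1,1,1,1,1,1], force=35)

```text
clock: 13.78
tool_pos: [0.475, -0.2002, 0.0227]
eef_rot: [0.131, 0.991, -0.0, -0.0]
contact_force: [0.5, 0.1, 0.7]
opening: 0.152
finger_force: 35.0
```

>>> jog_arm(turn=[[0,0,0],[0,0,0],[0,0,0],[0,0,0],[0,0,0],[0,0,0],[0,0,0],[0,0,0]], translation=[[0,0,-0.01],[0,0,-0.04],[0,0,-0.09],[0,0,-0.14],[0,0,-0.19],[0,0,-0.22],[0,0,-0.22],[0,0,-0.22]], grip=[1,1,1,1,1,1,1,1])

```text
clock: 14.78
tool_pos: [0.4741, -0.2001, 0.2421]
eef_rot: [0.131, 0.991, 0.0, -0.001]
contact_force: [-0.1, -0.5, -0.7]
opening: 0.15
finger_force: 35.0
```

```bash
cat > f.py <<'E'
from h import *
np.set_printoptions(precision=4,suppress=True)
p,Ro,s=pose();M=Ro.as_matrix();print(s["clock"],p,M,np.array(s["q"]),s["opening"],s["contact_force"],s["moment"])
for c in ["top","scene","wrist"]:
    cams.snapshot(c)
    for n in ["mirror","glass","handle_end","lens","stand","balance"]:
        if c=="wrist" and n in("lens","stand","balance"): continue
        for q in models.place_of(c,n)[:1]: print(c,n,np.round(q["position"],4),round(q["p"],2),"tool",M.T@(np.array(q["position"])-p))
E
python3 f.py
```

```text
14.775 [ 0.4741 -0.2001  0.2421] [[-0.9656  0.2598 -0.0016]
 [ 0.2598  0.9656  0.0003]
 [ 0.0016 -0.0001 -1.    ]] [ 0.4907  0.5765 -0.2868  1.9088  0.2443  0.6916  1.3663] 0.1497249088019616 [-0.0776 -0.4909 -0.7371] [ 0.0349  0.0613 -0.0049]
top mirror [0.6696 0.0676 0.004 ] 0.19 tool [-0.1196  0.3093  0.2379]
top glass [ 0.6119 -0.2361  0.2276] 0.7 tool [-0.1425  0.001   0.0143]
top handle_end [ 0.4096 -0.1782  0.2248] 0.93 tool [0.0679 0.0044 0.0174]
top lens [0.7381 0.2172 0.174 ] 0.69 tool [-0.1466  0.4716  0.0678]
top stand [0.6703 0.0679 0.0023] 0.84 tool [-0.1202  0.3098  0.2396]
top balance [ 0.7306 -0.1496  0.0027] 0.75 tool [-0.235   0.1154  0.239 ]
scene mirror [ 0.4847 -0.2041  0.2171] 0.89 tool [-0.0113 -0.0011  0.025 ]
scene glass [ 0.6119 -0.2378  0.2274] 0.62 tool [-0.1429 -0.0006  0.0145]
scene handle_end [ 0.4107 -0.1854  0.2262] 0.61 tool [ 0.065  -0.0023  0.016 ]
scene lens [0.7402 0.2163 0.1763] 0.82 tool [-0.1489  0.4712  0.0655]
scene stand [0.6654 0.0664 0.001 ] 0.76 tool [-0.1159  0.3071  0.2409]
scene balance [0.6654 0.0667 0.115 ] 0.73 tool [-0.1156  0.3073  0.1269]
wrist mirror [ 0.4907 -0.2041  0.2202] 0.59 tool [-0.0171  0.0004  0.0219]
wrist handle_end [ 0.4103 -0.182   0.227 ] 0.69 tool [0.0663 0.0009 0.0152]
```

```bash
cat > g.py <<'E'
from h import *
np.set_printoptions(precision=4,suppress=True)
S=np.array([.669,.0675,0]);Lz=np.array([.7388,.2173,0]);yaw=-.092
GL=np.array([-.1425,0,.0143])
u=(Lz-S)/np.linalg.norm(Lz-S);t=np.arctan2(36,71)
n=np.sin(t)*u+np.cos(t)*np.array([0,0,1]);xm=np.array([u[1],-u[0],0])
z=-n;x=-xm;y=np.cross(z,x);RT=R.from_matrix(np.c_[x,y,z])
F=S+[0,0,.055];T=F-RT.apply(GL);sx=np.array([np.cos(yaw),np.sin(yaw),0])
def rel(P,Rg):
    p,Ro,s=pose();return Ro.inv().apply(P-p),(Ro.inv()*Rg).as_rotvec()
if __name__=="__main__":
    p,Ro,s=pose();print(s["clock"],"q",np.array(s["q"]),"T",T,RT.as_matrix(),"p",p)
    g=p+Ro.apply(GL);print("glass now",g,"focus err",g-F,"rot err",(Ro.inv()*RT).as_rotvec(),s["contact_force"])
    W=T-.115*sx
    for nm,P in [("high",W+[0,0,.18]),("low",W),("mid",T-.05*sx),("T",T)]: print(nm,P,rel(P,RT))
E
python3 g.py
```

```text
15.675 q [ 0.4908  0.576  -0.2872  1.907   0.2441  0.6921  1.3665] T [0.5426 0.1335 0.0678] [[-0.9064  0.3767 -0.191 ]
 [ 0.4224  0.8084 -0.4099]
 [ 0.     -0.4522 -0.8919]] p [ 0.475  -0.2002  0.2427]
glass now [ 0.6126 -0.2372  0.2284] focus err [-0.0564 -0.3047  0.1734] rot err [0.4682 0.0407 0.17  ] [-0.4641 -0.0767 -1.3435]
high [0.4281 0.1441 0.2478] (array([ 0.1348,  0.3203, -0.005 ]), array([0.4682, 0.0407, 0.17  ]))
low [0.4281 0.1441 0.0678] (array([0.1348, 0.3203, 0.175 ]), array([0.4682, 0.0407, 0.17  ]))
mid [0.4928 0.1381 0.0678] (array([0.0707, 0.3313, 0.175 ]), array([0.4682, 0.0407, 0.17  ]))
T [0.5426 0.1335 0.0678] (array([0.0215, 0.3398, 0.175 ]), array([0.4682, 0.0407, 0.17  ]))
```

>>> jog_arm(turn=[[0,0,0],[0.06,0,0.02],[0.12,0.01,0.04],[0.18,0.015,0.06],[0.25,0.02,0.09],[0.32,0.03,0.12],[0.39,0.035,0.14],[0.44,0.04,0.16],[0.468,0.041,0.17],[0.468,0.041,0.17],[0.468,0.041,0.17]], translation=[[0.03,0.02,-0.005],[0.07,0.06,-0.005],[0.11,0.1,-0.005],[0.13,0.14,-0.005],[0.135,0.18,-0.005],[0.135,0.22,-0.005],[0.135,0.26,-0.005],[0.135,0.3,-0.005],[0.135,0.32,-0.005],[0.135,0.32,-0.005],[0.135,0.32,-0.005]], grip=[1,1,1,1,1,1,1,1,1,1,1])

```text
clock: 17.05
tool_pos: [0.4274, 0.1423, 0.2479]
eef_rot: [0.211, 0.949, -0.227, -0.051]
contact_force: [0.3, 0.0, -0.7]
opening: 0.154
finger_force: 35.0
```

```bash
python3 g.py
```

```text
17.05 q [-0.5601  0.653  -0.0449  1.8281  0.2925  1.0933  0.3398] T [0.5426 0.1335 0.0678] [[-0.9064  0.3767 -0.191 ]
 [ 0.4224  0.8084 -0.4099]
 [ 0.     -0.4522 -0.8919]] p [0.4274 0.1423 0.2479]
glass now [0.5537 0.0761 0.2351] focus err [-0.1153  0.0086  0.1801] rot err [-0.001  -0.0008 -0.0011] [ 0.2649  0.0377 -0.7292]
high [0.4281 0.1441 0.2478] (array([ 0.0001,  0.0017, -0.0007]), array([-0.001 , -0.0008, -0.0011]))
low [0.4281 0.1441 0.0678] (array([0.0001, 0.0833, 0.1597]), array([-0.001 , -0.0008, -0.0011]))
mid [0.4928 0.1381 0.0678] (array([-0.0611,  0.1029,  0.1498]), array([-0.001 , -0.0008, -0.0011]))
T [0.5426 0.1335 0.0678] (array([-0.1081,  0.118 ,  0.1421]), array([-0.001 , -0.0008, -0.0011]))
```

>>> jog_arm(turn=[[0,0,0],[0,0,0],[0,0,0],[0,0,0],[0,0,0],[0,0,0],[0,0,0]], translation=[[0,0.02,0.04],[0,0.04,0.08],[0,0.06,0.12],[0,0.075,0.145],[0,0.083,0.16],[0,0.083,0.16],[0,0.083,0.16]], grip=[1,1,1,1,1,1,1])

```text
clock: 17.92
tool_pos: [0.4289, 0.1452, 0.0685]
eef_rot: [0.211, 0.95, -0.227, -0.05]
contact_force: [-0.7, 1.3, -0.2]
opening: 0.157
finger_force: 35.0
```

```bash
python3 g.py; python3 - <<'E'
from h import *
from g import *
p,Ro,s=pose()
for c in ["top","scene"]:
    save(c,c+"3")
    for n in ["glass","handle_end","focus","lens","stand"]:
        for q in models.place_of(c,n)[:1]: print(c,n,np.round(q["position"],4),round(q["p"],2),"tool",Ro.inv().apply(np.array(q["position"])-p))
a=cv2.imread("pics/scene3.png")[130:300,240:440];cv2.imwrite("pics/scene3b.png",cv2.resize(a,(706,600),interpolation=cv2.INTER_CUBIC))
E
```

```text
17.925 q [-0.5848  0.9521 -0.0088  1.9054  0.3701  0.7275  0.21  ] T [0.5426 0.1335 0.0678] [[-0.9064  0.3767 -0.191 ]
 [ 0.4224  0.8084 -0.4099]
 [ 0.     -0.4522 -0.8919]] p [0.4289 0.1452 0.0685]
glass now [0.5553 0.0791 0.0558] focus err [-0.1137  0.0116  0.0008] rot err [ 0.0011  0.0003 -0.0009] [-0.7182  1.295  -0.2485]
high [0.4281 0.1441 0.2478] (array([ 0.0002, -0.0821, -0.1594]), array([ 0.0011,  0.0003, -0.0009]))
low [0.4281 0.1441 0.0678] (array([ 0.0003, -0.0009,  0.0013]), array([ 0.0011,  0.0003, -0.0009]))
mid [0.4928 0.1381 0.0678] (array([-0.0609,  0.0187, -0.0086]), array([ 0.0011,  0.0003, -0.0009]))
T [0.5426 0.1335 0.0678] (array([-0.108 ,  0.0338, -0.0162]), array([ 0.0011,  0.0003, -0.0009]))
top glass [0.556  0.0795 0.0546] 0.74 tool [-0.143   0.0011  0.0151]
top handle_end [0.3671 0.1718 0.0533] 0.84 tool [0.0672 0.005  0.0144]
top lens [0.7393 0.2126 0.1742] 0.81 tool [-0.2529  0.124  -0.181 ]
top stand [0.6705 0.0672 0.0024] 0.55 tool [-0.2519  0.058   0.0449]
scene glass [0.5564 0.083  0.0608] 0.39 tool [-0.1419  0.0013  0.0081]
scene handle_end [0.3673 0.1676 0.0531] 0.46 tool [0.0653 0.0018 0.0163]
scene lens [0.736  0.2151 0.1721] 0.6 tool [-0.2488  0.1257 -0.1795]
scene stand [0.6672 0.0647 0.0013] 0.68 tool [-0.25    0.0552  0.0476]
```

View pics/scene3b.png

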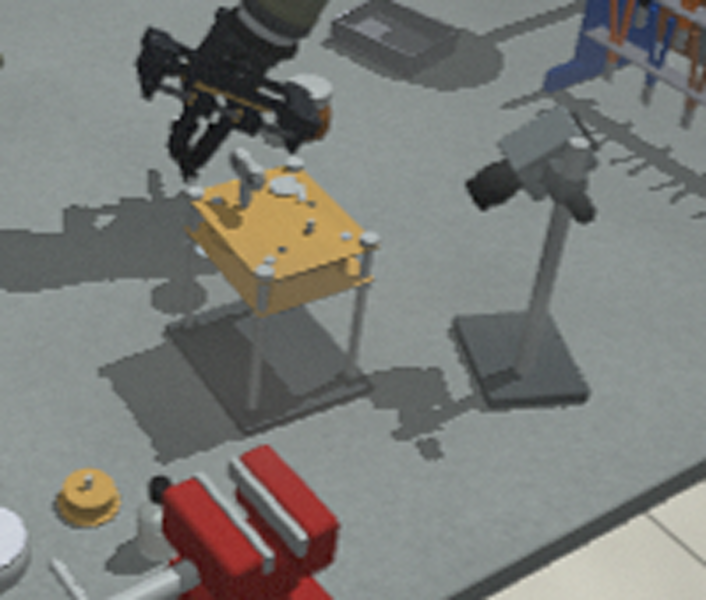

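The scene view shows the gripper tilted behind the movement, with the mirror hidden by the plates and nothing touching. The camera head is at (540,160).

>>> jog_arm(turn=[[0,0,0],[0,0,0],[0,0,0],[0,0,0],[0,0,0],[0,0,0],[0,0,0],[0,0,0]], translation=[[-0.018,0.0055,-0.003],[-0.04,0.0125,-0.006],[-0.062,0.0195,-0.0095],[-0.084,0.026,-0.0125],[-0.1,0.031,-0.015],[-0.108,0.0335,-0.016],[-0.108,0.0335,-0.016],[-0.108,0.0335,-0.016]], grip=[1,1,1,1,1,1,1,1])

```text
clock: 19.52
tool_pos: [0.541, 0.1337, 0.0664]
eef_rot: [0.21, 0.95, -0.227, -0.051]
contact_force: [0.3, 0.6, -0.9]
opening: 0.154
finger_force: 35.0
```

```bash
python3 g.py; python3 - <<'E'
from h import *
from g import *
p,Ro,s=pose()
for c in ["top","scene","wrist"]:
    save(c,c+"4")
    for n in ["glass","handle_end","focus","lens","stand","balance","mirror"]:
        for q in models.place_of(c,n)[:1]: print(c,n,np.round(q["position"],4),round(q["p"],2),"tool",Ro.inv().apply(np.array(q["position"])-p))
a=cv2.imread("pics/wrist4.png");cv2.imwrite("pics/wrist4b.png",cv2.resize(a,(800,600),interpolation=cv2.INTER_CUBIC))
a=cv2.imread("pics/scene4.png")[130:300,240:440];cv2.imwrite("pics/scene4b.png",cv2.resize(a,(706,600),interpolation=cv2.INTER_CUBIC))
E
```

```text
19.525 q [-0.4682  1.0238 -0.0199  1.5987  0.3685  0.9377  0.3714] T [0.5426 0.1335 0.0678] [[-0.9064  0.3767 -0.191 ]
 [ 0.4224  0.8084 -0.4099]
 [ 0.     -0.4522 -0.8919]] p [0.541  0.1337 0.0664]
glass now [0.6674 0.0677 0.0535] focus err [-0.0016  0.0002 -0.0015] rot err [-0.0006 -0.0012  0.0011] [ 0.314   0.604  -0.9427]
high [0.4281 0.1441 0.2478] (array([ 0.1071, -0.1161, -0.1442]), array([-0.0006, -0.0012,  0.0011]))
low [0.4281 0.1441 0.0678] (array([ 0.1068, -0.0346,  0.0163]), array([-0.0006, -0.0012,  0.0011]))
mid [0.4928 0.1381 0.0678] (array([ 0.0456, -0.0151,  0.0063]), array([-0.0006, -0.0012,  0.0011]))
T [0.5426 0.1335 0.0678] (array([-0.0015, -0.0001, -0.0014]), array([-0.0006, -0.0012,  0.0011]))
top glass [ 0.5015 -0.3635  0.0019] 0.5 tool [-0.1741 -0.3877  0.2689]
top handle_end [0.4774 0.1617 0.0516] 0.59 tool [0.0694 0.0055 0.014 ]
top focus [0.7383 0.2171 0.176 ] 0.46 tool [-0.1435  0.0919 -0.1698]
top lens [0.7399 0.212  0.1758] 0.55 tool [-0.1471  0.0885 -0.1678]
top stand [0.6701 0.0704 0.0014] 0.61 tool [-0.1439  0.0267  0.0591]
top mirror [ 0.5019 -0.362  -0.    ] 0.62 tool [-0.1738 -0.3855  0.2699]
scene glass [0.6677 0.07   0.0532] 0.41 tool [-0.1418  0.0021  0.0136]
scene lens [0.6695 0.0703 0.0562] 0.62 tool [-0.1433  0.0016  0.0104]
scene stand [0.667  0.0699 0.002 ] 0.73 tool [-0.1413  0.0249  0.0594]
scene balance [0.6653 0.067  0.1145] 0.59 tool [-0.1408 -0.029  -0.0394]
scene mirror [ 0.6684  0.0682 -0.0001] 0.23 tool [-0.1433  0.025   0.0617]
wrist handle_end [0.4797 0.155  0.053 ] 0.69 tool [0.0645 0.0003 0.0151]
wrist mirror [0.5511 0.1174 0.0461] 0.59 tool [-0.0161 -0.0002  0.0229]
```

View pics/wrist4b.png

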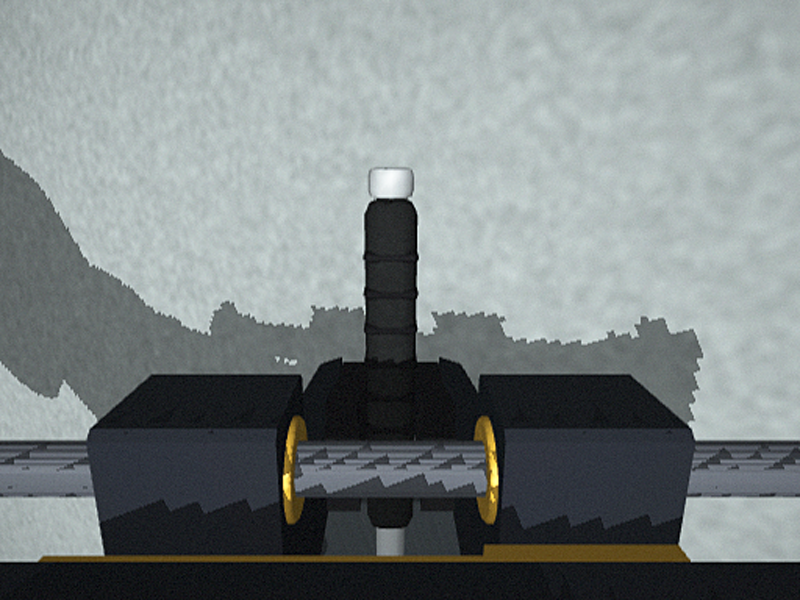

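View pics/scene4b.png

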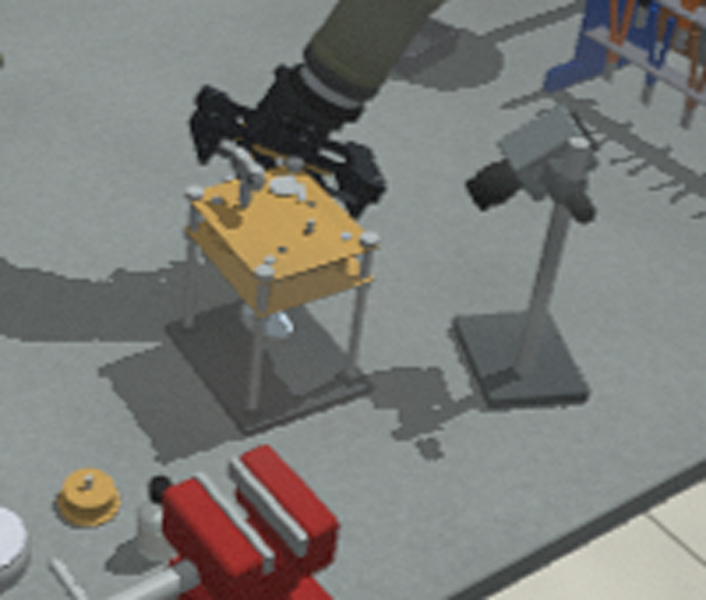

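The wrist view shows the handle centred and in line with the tool at x ≈ 391. The scene view shows the head under the balance at (270,322), clear of the legs. I'll make a 1.5 mm correction and then hold.

>>> jog_arm(turn=[[0,0,0],[0,0,0],[0,0,0],[0,0,0],[0,0,0],[0,0,0]], translation=[[-0.0015,0,-0.0014],[-0.0015,0,-0.0014],[-0.0015,0,-0.0014],[-0.0015,0,-0.0014],[-0.0015,0,-0.0014],[-0.0015,0,-0.0014]], grip=[1,1,1,1,1,1])

```text
clock: 21.48
tool_pos: [0.5436, 0.1334, 0.0678]
eef_rot: [0.21, 0.95, -0.227, -0.05]
contact_force: [-0.3, -0.9, -1.0]
opening: 0.153
finger_force: 35.0
```

```bash
python3 g.py | grep -E "glass|q"; python3 -c "
from plant import r
print(r.finish_job())"
```

```text
21.475 q [-0.4663  1.0233 -0.0197  1.5922  0.3682  0.9429  0.3745] T [0.5426 0.1335 0.0678] [[-0.9064  0.3767 -0.191 ]
glass now [0.67   0.0674 0.055 ] focus err [ 0.001  -0.0001 -0.    ] rot err [ 0.0001 -0.0003  0.0002] [-0.3197 -0.9437 -1.0032]
the job is handed in; nothing more can be done
None
```

The key is wound to its stop and the mirror is held steady under the movement, its glass computed within about 1 mm of the estimated focus point and at the calculated angle. I handed the job in at about 21.5 s of the 64 s, but no picture from the bench camera was available to confirm that it sees the balance wheel.

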